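# Find the file with the loose handle

### The arm

A 7-joint arm with a two-finger parallel gripper is mounted at the origin on the work surface. World frame = base frame: x ahead of the robot, y to its left, z up, the work surface at z = 0. Lengths are in m, angles in rad, forces in N, time in s.
With the tool pointing down it reaches from about 0.4 to 0.85 m from the base axis. Payload 10.4 kg.
Tool frame: the origin (TCP) lies midway between the tips of the shut fingers; the grasp point (between the pads) lies 19 mm behind it; z points along the fingers, x is the direction in which the jaws open and shut, and the axes are right-handed (so a half turn about z gives the same grasp; the last joint's range is limited). The gripper opens to 85 mm and grips with 20 to 120 N. Pads are 22 mm wide; open, the fingers measure 114 mm over their backs; the gripper's body (76 mm by 85 mm) begins 54 mm behind the grasp point. The pads swing forward as they close: fully open they stand 13 mm farther back than shut.
Start: joints at [1.232, 0.332, -0.065, 1.46, 0.022, 1.35, -0.088], TCP at [0.194, -0.594, 0.231] pointing down, gripper open.
Joint ranges: [-2.6, 2.6], [-0.5, 2.12], [-1.47, 1.34], [0.16, 2.42], [-1.27, 4.41], [0.06, 2.06], [-2.6, 2.6]. Speed limits (rad/s): [2.22, 2.22, 2.79, 2.79, 3.14, 3.14, 3.14].

### API

Orientations are given as a unit quaternion [x, y, z, w].
In Python, from workcell import manip, cams gives the robot as it stands.
- The arm moves only by the tool move_arm, never from a script. Its argument "moves" is a list of rows, each a list of 7 numbers: the turn, a rotation vector about the tool's x, y, z in degrees, then the shift along the tool's x, y, z in m, then the finger opening in m, from 0 to 0.0854. A call has 1 to 10 rows; each row is the pose to reach, as a shift and turn from the pose commanded when the call began, along the tool's axes at that moment; what a row does not reach only later rows make up. A row lasts 1/10 s, in which the tool goes at most 50 mm and 8.59 degrees, less where a joint would pass 70% of its speed; a pose out of reach is approached as far as the arm can. A call with a gripper value outside its range is refused whole. The fingers move at their own pace and stop on an object; "grip_force" is the grip in N (left out, the last holds). Time passes only in rows, so rows that repeat a pose let the fingers close. It gives the time, the measured TCP pose, the force and the opening at its end, in the units of the state.
- manip.get_obs(): the state, without advancing time (a new reading comes with each control period).
- cams.camera(name): name is "scene" or "top" or "wrist"; returns the picture (480x640x3 uint8, red, green, blue); there is no depth.
- cams.camera_params(name): a dict with "fx", "fy", "cx", "cy" (pixels), "xyz" and "rotation" of the camera in the world. Camera axes: x right, y up, looking along -z (the intrinsics and any distortion apply to the point x, -y, -z); pixel columns grow to the right and rows downward; lengths in m; the calibration is good to about 2 mm. A picture is of the moment at which its call begins: read the wrist's pose just before it. camera_params takes no time and is no camera call; for the wrist camera it gives the pose at the moment of the call.
- manip.hand_in(): hands the job in, once; it reports no verdict.
The state is a dict: "clock": time; "joint_pos": joint angles; "joint_velocities": joint speeds; "tau": joint torques, N m; "position": TCP position; "ee_rot": TCP orientation; "ft_force": force on the tool from outside, world axes, zero at the start; "torque": the same for the moment, N m; "grip_width": opening from 0.0 (shut) to 1.0 (fully open).
Only numpy, scipy, OpenCV 4.12 (cv2) and the standard library are available. Lean on these libraries where they do the work, as an engineer would, in place of code of your own. Each camera call takes 0.05 s, during which the arm holds its last target. There are 200 camera calls.

### The job

One of the three files standing in the aluminium rack has a handle that has worked loose on its blade. Working from left to right (as the robot sees them), wiggle each handle firmly, away from the robot and then back towards it, to find the one that rocks; then lift that file out and lower it blade first almost to the floor of the pencil cup before letting go. Leave the two firm files in the rack and do not disturb the other things on the bench.

Things in the scene. Friction and masses are not known exactly. Their poses are not given: they have to be found in the camera images.
- rack: fixed block-shaped aluminium rack, 60 (x) x 270 (y) x 60 (z) mm; origin centre of underside, its x axis points roughly away from the robot, y along the row, to the robot's left. Three slots at y = -100, 0, +100 mm, 23.5 x 8.5 mm, 54 mm deep, floor 6 mm above the underside; a file must be lifted 54 mm straight up to come out. Handle tops are 166 mm above the table.
- file_a: one of three look-alike hand files, 160 mm, 0.15 kg, upright in the rack slots (which is where varies): steel blade 22 (x) x 7 (y) x 70 (z) mm, wooden handle above. Origin: centre of blade bottom end; z up; x, y as the rack's. Two files are firm (handle one with blade): pushed along x near the handle top they give 3 to 5 mm as the file tilts in its slot, then resist hard; a 4 N push shows it.
- handle_a_mid (a point): centre of the handle of file_a, 115 mm above the blade bottom; z up along the handle. Handle 90 mm long, round, 30 mm across from 11 mm below to 37 mm above this point; brass collar at the bottom. The loose handle (one of three, found by feel) rocks along the blade x by 0.2 rad each way about its bottom end: 13 mm at 20 mm above this point, under 1 N when pushed, springs back upright; a tight pinch adds its own 4 to 8 N.
- file_b: one of three look-alike hand files, 160 mm, 0.15 kg, upright in the rack slots (which is where varies): steel blade 22 (x) x 7 (y) x 70 (z) mm, wooden handle above. Origin: centre of blade bottom end; z up; x, y as the rack's. Two files are firm (handle one with blade): pushed along x near the handle top they give 3 to 5 mm as the file tilts in its slot, then resist hard; a 4 N push shows it.
- handle_b_mid (a point): centre of the handle of file_b, 115 mm above the blade bottom; z up along the handle. Handle 90 mm long, round, 30 mm across from 11 mm below to 37 mm above this point; brass collar at the bottom. The loose handle (one of three, found by feel) rocks along the blade x by 0.2 rad each way about its bottom end: 13 mm at 20 mm above this point, under 1 N when pushed, springs back upright; a tight pinch adds its own 4 to 8 N.
- file_c: one of three look-alike hand files, 160 mm, 0.15 kg, upright in the rack slots (which is where varies): steel blade 22 (x) x 7 (y) x 70 (z) mm, wooden handle above. Origin: centre of blade bottom end; z up; x, y as the rack's. Two files are firm (handle one with blade): pushed along x near the handle top they give 3 to 5 mm as the file tilts in its slot, then resist hard; a 4 N push shows it.
- handle_c_mid (a point): centre of the handle of file_c, 115 mm above the blade bottom; z up along the handle. Handle 90 mm long, round, 30 mm across from 11 mm below to 37 mm above this point; brass collar at the bottom. The loose handle (one of three, found by feel) rocks along the blade x by 0.2 rad each way about its bottom end: 13 mm at 20 mm above this point, under 1 N when pushed, springs back upright; a tight pinch adds its own 4 to 8 N.
- cup: blue round plastic pencil cup, empty, no handle, 84 mm across at the mouth, narrower at the foot, 95 mm high, wall 4 mm, floor 5 mm thick; stands loose on the table, 0.4 kg; origin centre of its underside, z up
- meter: green multimeter, 150 x 80 x 50 mm, lying flat with a dial knob on top; bystander; origin at the underside centre
- wrench: steel wrench 170 mm long lying flat behind the rack; bystander; origin at the underside, x along its length
- driver: black-handled screwdriver 180 mm long lying flat; bystander; origin at the underside, x along its length
- tape: roll of black tape lying flat, 90 mm across, 20 mm high; bystander; origin at the underside centre
- mug: white mug, 80 mm across, 90 mm high, with a handle (not the pencil cup); bystander; origin at the underside centre
Things that resemble listed ones, but are neither listed nor needed, are in the scene too. What is shaped like the file_b but orange or pink is not meant.

How it is judged:
On the way, in this order (a step that is already met when the one before it is completed fails the run):
1. the left handle is pushed away from the robot, its centre 1.5 mm off the rack's middle line, file in its slot (((z of file_a in the frame of rack below 0.02 m and y of file_a in the frame of rack above 0.05 m and x of handle_a_mid in the frame of rack above 0.0015 m) or (z of file_b in the frame of rack below 0.02 m and y of file_b in the frame of rack above 0.05 m and x of handle_b_mid in the frame of rack above 0.0015 m) or (z of file_c in the frame of rack below 0.02 m and y of file_c in the frame of rack above 0.05 m and x of handle_c_mid in the frame of rack above 0.0015 m))), for 0.03 s.
2. the left handle is pushed back towards the robot, its centre 1.5 mm off the rack's middle line, file in its slot (((z of file_a in the frame of rack below 0.02 m and y of file_a in the frame of rack above 0.05 m and x of handle_a_mid in the frame of rack below -0.0015 m) or (z of file_b in the frame of rack below 0.02 m and y of file_b in the frame of rack above 0.05 m and x of handle_b_mid in the frame of rack below -0.0015 m) or (z of file_c in the frame of rack below 0.02 m and y of file_c in the frame of rack above 0.05 m and x of handle_c_mid in the frame of rack below -0.0015 m))), for 0.03 s.
3. the middle handle is pushed away from the robot, its centre 1.5 mm off the rack's middle line, file in its slot (((z of file_a in the frame of rack below 0.02 m and y of file_a in the frame of rack between -0.05 and 0.05 m and x of handle_a_mid in the frame of rack above 0.0015 m) or (z of file_b in the frame of rack below 0.02 m and y of file_b in the frame of rack between -0.05 and 0.05 m and x of handle_b_mid in the frame of rack above 0.0015 m) or (z of file_c in the frame of rack below 0.02 m and y of file_c in the frame of rack between -0.05 and 0.05 m and x of handle_c_mid in the frame of rack above 0.0015 m))), for 0.03 s.
4. the middle handle is pushed back towards the robot, its centre 1.5 mm off the rack's middle line, file in its slot (((z of file_a in the frame of rack below 0.02 m and y of file_a in the frame of rack between -0.05 and 0.05 m and x of handle_a_mid in the frame of rack below -0.0015 m) or (z of file_b in the frame of rack below 0.02 m and y of file_b in the frame of rack between -0.05 and 0.05 m and x of handle_b_mid in the frame of rack below -0.0015 m) or (z of file_c in the frame of rack below 0.02 m and y of file_c in the frame of rack between -0.05 and 0.05 m and x of handle_c_mid in the frame of rack below -0.0015 m))), for 0.03 s.
5. the right handle is pushed away from the robot, its centre 1.5 mm off the rack's middle line, file in its slot (((z of file_a in the frame of rack below 0.02 m and y of file_a in the frame of rack below -0.05 m and x of handle_a_mid in the frame of rack above 0.0015 m) or (z of file_b in the frame of rack below 0.02 m and y of file_b in the frame of rack below -0.05 m and x of handle_b_mid in the frame of rack above 0.0015 m) or (z of file_c in the frame of rack below 0.02 m and y of file_c in the frame of rack below -0.05 m and x of handle_c_mid in the frame of rack above 0.0015 m))), for 0.03 s.
6. the right handle is pushed back towards the robot, its centre 1.5 mm off the rack's middle line, file in its slot (((z of file_a in the frame of rack below 0.02 m and y of file_a in the frame of rack below -0.05 m and x of handle_a_mid in the frame of rack below -0.0015 m) or (z of file_b in the frame of rack below 0.02 m and y of file_b in the frame of rack below -0.05 m and x of handle_b_mid in the frame of rack below -0.0015 m) or (z of file_c in the frame of rack below 0.02 m and y of file_c in the frame of rack below -0.05 m and x of handle_c_mid in the frame of rack below -0.0015 m))), for 0.03 s.
7. the loose file is lowered into the cup while held, blade end within 40 mm of the cup's underside (horizontal distance between file_b and cup below 0.045 m and z of file_b in the frame of cup below 0.04 m and contact force between the fingers and file_b above 0.5 N), for 0.1 s.
At the end, for the whole second after the job is handed in: The loose file is at rest in the upright cup (blade end within 45 mm of its axis and 40 mm of its underside, cup tilt under 0.15 rad); both firm files stand in their slots, blade ends at most 20 mm above the rack underside and 15 mm from the start, tilt under 0.1 rad (horizontal distance between file_b and cup below 0.045 m and z of file_b in the frame of cup below 0.04 m and angle between cup's own z axis and vertical below 0.15 rad and linear speed of file_b below 0.05 m/s and z of each of file_a, file_c in the frame of rack below 0.02 m and distance of each of file_a, file_c from where it was at the start of the episode below 0.015 m and angle between each of file_a, file_c's own z axis and vertical below 0.1 rad); the robot touches nothing.
It fails at once if a firm file is drawn more than 30 mm up out of the rack (z of any of file_a, file_c in the frame of rack above 0.036 m).
It fails at once if the pencil cup is tipped by more than 0.5 rad (angle between cup's own z axis and vertical above 0.5 rad).
It fails at once if another thing on the bench is moved by more than 40 mm (distance of any of meter, wrench, driver, tape, mug from where it was at the start of the episode above 0.04 m).
It also fails if it takes over 72 s, if anything falls off the work surface, if the arm or the gripper's body presses on something with over 40 N, if the wrist force passes 120 N, or if a joint passes its speed limit or range.

## Working session

There is one attempt and no reset: what is moved stays moved. The work goes in short steps, Python scripts to look and compute and a tool call to move; the robot and the scene stay as the last step left them, time stands still between calls to the robot, and variables do not carry over. Pictures are saved under pics/ and viewed, about 8 in all and at most 12, crops included, and the job is handed in when it is done.

Besides the shell and the picture viewer there is one more tool, called after "Request:" as name(argument=value, ...) on one line, values as JSON. move_arm: Moves the arm, as the interface text tells. Its arguments: {"type":"object","properties":{"moves":{"type":"array","items":{"type":"array","items":{"type":"number"}}},"grip_force":{"type":"number"}},"required":["moves"]}

```bash
mkdir -p pics; ls
python3 - <<'E'
from workcell import manip, cams
import cv2, numpy as np
for n in ("scene","top"):
    im=cams.camera(n); cv2.imwrite(f"pics/{n}0.png",im[:,:,::-1]); p=cams.camera_params(n); print(n,p)
o=manip.get_obs(); print({k:np.round(v,3) for k,v in o.items()})
E
```

```text
pics
scene {'fx': 576.6338657378025, 'fy': 576.6338657378025, 'cx': 315.9154075710261, 'cy': 237.1565138437726, 'xyz': array([1.2750926 , 0.15507151, 1.13506598]), 'rotation': array([0.16908383, 0.25829485, 0.79787875, 0.51776822])}
top {'fx': 480.27315300466773, 'fy': 480.27315300466773, 'cx': 313.4342465378101, 'cy': 240.38200769546935, 'xyz': array([ 0.48500074, -0.1451222 ,  1.1030302 ]), 'rotation': array([-0.03676625,  0.02610432,  0.7094883 , -0.70327317])}
{'clock': np.float64(0.1), 'joint_pos': array([ 1.232,  0.333, -0.065,  1.461,  0.022,  1.35 , -0.088]), 'joint_velocities': array([ 0.002,  0.001, -0.003, -0.002,  0.001,  0.001,  0.   ]), 'tau': array([ 2.0000e-03, -6.2675e+01,  5.0000e-02, -3.9243e+01,  1.6000e-02,
        7.0000e-03, -0.0000e+00]), 'position': array([ 0.194, -0.594,  0.231]), 'ee_rot': array([ 0.81 , -0.587, -0.001, -0.   ]), 'ft_force': array([ 0.351,  0.328, -0.639]), 'torque': array([-0.027,  0.008, -0.021]), 'grip_width': np.float64(1.0)}
```

View pics/scene0.png

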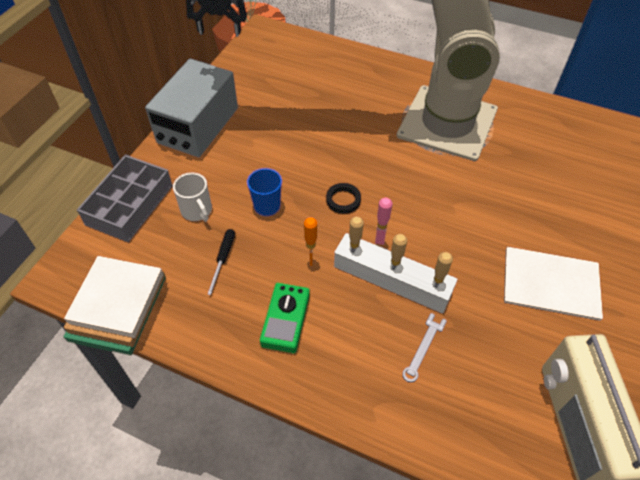

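View pics/top0.png

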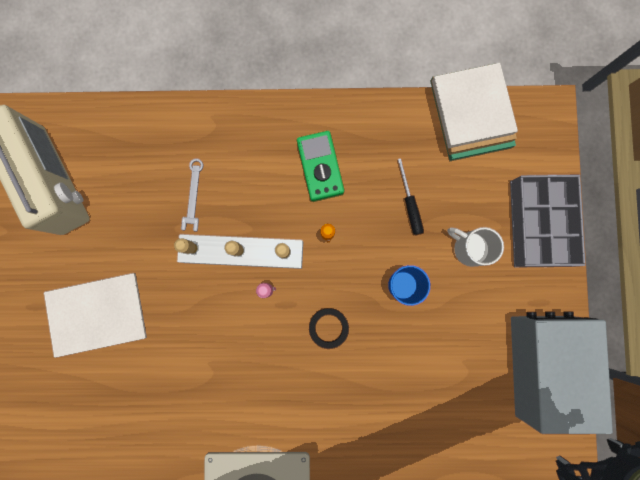

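The top view shows three tan handles in the white rack at about (183,245), (233,247) and (283,250). The lookalikes are orange (328,232) and pink (264,290), both outside the rack, so I exclude them. The cup is the blue one at (409,286), and the mug is white at (480,246). Next I measure, with one enlarged crop to confirm.

```bash
cat > h.py <<'E'
import numpy as np, cv2
from scipy.spatial.transform import Rotation as R
from workcell import manip, cams
def ray(p,u,v):
    d=np.array([(u-p["cx"])/p["fx"],-(v-p["cy"])/p["fy"],-1.0])
    return np.array(p["xyz"]),R.from_quat(p["rotation"]).apply(d)
def onz(p,u,v,z):
    o,d=ray(p,u,v); return o+d*(z-o[2])/d[2]
def proj(p,X):
    c=R.from_quat(p["rotation"]).inv().apply(np.array(X)-p["xyz"])
    return np.array([p["cx"]-p["fx"]*c[0]/c[2],p["cy"]+p["fy"]*c[1]/c[2]])
def tri(rays):
    A=np.zeros((3,3));b=np.zeros(3)
    for o,d in rays:
        d=d/np.linalg.norm(d);M=np.eye(3)-np.outer(d,d);A+=M;b+=M@o
    return np.linalg.solve(A,b)
def blobs(m,amin):
    n,l,s,c=cv2.connectedComponentsWithStats(m.astype(np.uint8))
    return [(s[i,4],c[i],s[i,:4],l==i) for i in range(1,n) if s[i,4]>=amin]
E
python3 - <<'E'
from h import *
P={n:cams.camera_params(n) for n in("scene","top")}
I={n:cv2.imread(f"pics/{n}0.png") for n in P}
H={n:cv2.cvtColor(I[n],cv2.COLOR_BGR2HSV) for n in P}
for n,pts in (("top",[(183,245),(233,247),(283,250),(220,262),(220,240),(205,250),(230,300),(250,266)]),("scene",[(356,230),(399,245),(444,262),(375,262),(390,285),(300,300)])):
    for u,v in pts: print(n,u,v,H[n][v,u])
    h=H[n]; m=(h[...,0]>95)&(h[...,0]<130)&(h[...,1]>120)&(h[...,2]>50)
    for a,c,s,_ in blobs(m,150): print("blue",n,a,c.round(1),s)
a=cv2.resize(I["top"][200:320,160:440],None,fx=2.8,fy=2.8,interpolation=cv2.INTER_CUBIC)
b=cv2.resize(I["scene"][165:310,240:480],None,fx=1.7,fy=1.7,interpolation=cv2.INTER_CUBIC)
c=np.zeros((a.shape[0]+b.shape[0],a.shape[1],3),np.uint8);c[:a.shape[0]]=a;c[a.shape[0]:,:b.shape[1]]=b
cv2.imwrite("pics/crop1.png",c);print(c.shape)
E
```

```text
top 183 245 [ 19 104 211]
top 233 247 [ 19 101 214]
top 283 250 [ 19 103 215]
top 220 262 [ 60   2 224]
top 220 240 [ 50   3 219]
top 205 250 [ 30   1 221]
top 230 300 [ 15 158 171]
top 250 266 [ 13 101 154]
blue top 1256 [409.3 284.9] [389 266  41  39]
scene 356 230 [ 17 131 111]
scene 399 245 [ 16 134 143]
scene 444 262 [ 17 127 189]
scene 375 262 [ 20   6 243]
scene 390 285 [ 30   7 114]
scene 300 300 [ 69 202 188]
blue scene 7124 [606.4  57.5] [555   0  85 116]
blue scene 1226 [265.  190.5] [248 169  33  46]
(582, 784, 3)
```

View pics/crop1.png

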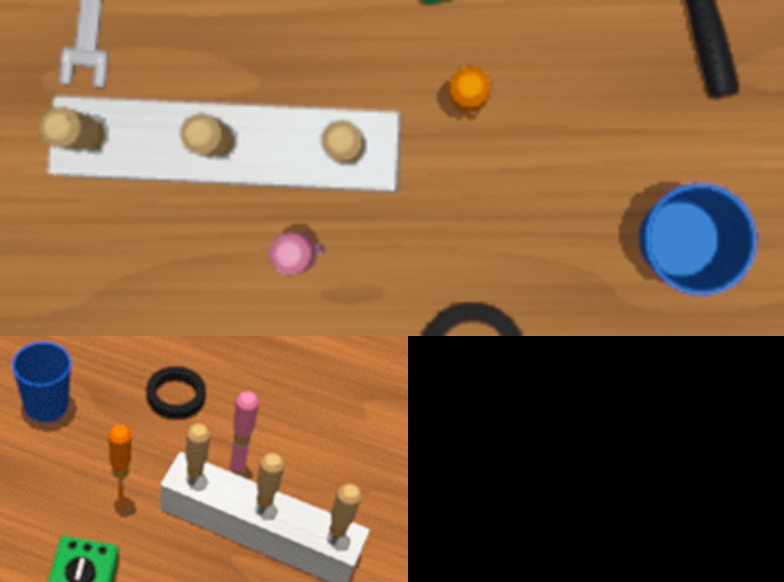

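The crop confirms it: three tan-handled files stand in the rack. The orange one is right of the rack and the pink one is in front of it. Now for positions.

Run:
```python
from h import *
P={n:cams.camera_params(n) for n in("scene","top")}
I={n:cv2.imread(f"pics/{n}0.png") for n in P}
H={n:cv2.cvtColor(I[n],cv2.COLOR_BGR2HSV).astype(int) for n in P}
h=H["top"]
m=(h[...,1]<30)&(h[...,2]>195); m[:,:150]=0;m[:,330:]=0;m[:228]=0;m[275:]=0
a,c,s,l=max(blobs(m,200),key=lambda t:t[0])
q=cv2.minAreaRect(np.argwhere(l)[:,::-1].astype(np.float32)); box=cv2.boxPoints(q)
W=np.array([onz(P["top"],u,v,.06) for u,v in box]); print("rack",box.round(1).tolist(),W.round(4).tolist(),"c",W.mean(0).round(4),[np.linalg.norm(W[i]-W[i-1]).round(4) for i in range(4)])
tops=[]
for n,x0,x1,y0,y1 in(("top",170,300,230,270),("scene",345,460,210,270)):
    h=H[n]; m=(abs(h[...,0]-18)<5)&(h[...,1]>70)&(h[...,1]<125)&(h[...,2]>195)
    mm=np.zeros_like(m);mm[y0:y1,x0:x1]=m[y0:y1,x0:x1]
    B=sorted(blobs(mm,15),key=lambda t:t[1][0]); print(n,[(int(b[0]),b[1].round(1).tolist()) for b in B])
    tops.append(B)
    for b in B: print(onz(P[n],*b[1],.166).round(4))
if len(tops[0])==len(tops[1])==3:
    for i in range(3): print("tri",tri([ray(P["top"],*tops[0][i][1]),ray(P["scene"],*tops[1][2-i][1])]).round(4))
for n in P:
    h=H[n]; mm=(h[...,0]>95)&(h[...,0]<130)&(h[...,1]>120)&(h[...,2]>20)
    for a,c,s,l in blobs(mm,500):
        if 150<s[1]<300: 
            print("cup",n,s)
            L=onz(P[n],s[0]+s[2]/2,s[1]+s[3]/2,.095); print(L)
            if n=="scene": print([onz(P[n],s[0]-.0,179,.095),onz(P[n],s[0]+s[2],179,.095)], onz(P[n],s[0]+s[2]/2,s[1],.095))
            else: print(onz(P[n],s[0],s[1],.095),onz(P[n],s[0]+s[2],s[1]+s[3],.095))
# orange & pink positions
for nm,h0,h1 in(("pink",155,176),("orange",8,17)):
    h=H["top"];mm=(h[...,0]>=h0)&(h[...,0]<=h1)&(h[...,1]>(80 if nm=="pink" else 225))&(h[...,2]>180);mm[:,:240]=0;mm[:,350:]=0;mm[:215]=0;mm[310:]=0
    for a,c,s,l in blobs(mm,30): print(nm,a,c,onz(P["top"],*c,.16).round(3))
o=manip.get_obs();print(R.from_quat(o["ee_rot"]).as_matrix().round(3).tolist())
```

```text
rack [[177.60000610351562, 261.5], [178.89999389648438, 234.1999969482422], [301.79998779296875, 240.10000610351562], [300.5, 267.29998779296875]] [[0.5347, 0.167, 0.06], [0.5944, 0.1652, 0.06], [0.579, -0.1043, 0.06], [0.5197, -0.1011, 0.06]] c [0.557  0.0317 0.06  ] [np.float64(0.2685), np.float64(0.0597), np.float64(0.2699), np.float64(0.0594)]
top [(58, [179.9, 244.5]), (59, [230.4, 246.9]), (63, [281.2, 249.2])]
[0.563  0.1314 0.166 ]
[0.5574 0.0317 0.166 ]
[ 0.5518 -0.068   0.166 ]
scene [(18, [446.6, 255.7])]
[0.566  0.1324 0.166 ]
cup scene [248 169  33  46]
[ 0.51385624 -0.31403764  0.095     ]
[array([ 0.49353401, -0.36882645,  0.095     ]), array([ 0.46113442, -0.2964456 ,  0.095     ])] [ 0.44835387 -0.34740102  0.095     ]
cup top [389 266  41  39]
[ 0.47869432 -0.32967729  0.095     ]
[ 0.51965402 -0.28795994  0.095     ] [ 0.43807984 -0.37104303  0.095     ]
pink 116 [263.05172414 290.4137931 ] [ 0.472 -0.032  0.16 ]
orange 92 [327.56521739 230.47826087] [ 0.589 -0.159  0.16 ]
[[0.311, -0.951, -0.0], [-0.951, -0.311, 0.001], [-0.001, 0.0, -1.0]]
```

Rack sizes match to within 1 mm (269 x 60 mm). File positions:
- Left: (0.563, 0.131)
- Middle: (0.557, 0.032)
- Right: (0.552, -0.068)

The cup is at (0.479, -0.330) and the rack yaw is -3.3°. I'll align the jaws with the rack x axis and move above the left file.

Request:
move_arm(moves=[[0, 0, 0, 0, 0, -0.1, 0.058], [0, 0, 0, 0, 0, -0.1, 0.058], [0, 0, -68.6, -0.575, -0.577, -0.1, 0.058], [0, 0, -68.6, -0.575, -0.577, -0.1, 0.058], [0, 0, -68.6, -0.575, -0.577, -0.1, 0.058], [0, 0, -68.6, -0.575, -0.577, -0.1, 0.058], [0, 0, -68.6, -0.575, -0.577, -0.1, 0.058], [0, 0, -68.6, -0.575, -0.577, -0.1, 0.058], [0, 0, -68.6, -0.575, -0.577, -0.1, 0.058], [0, 0, -68.6, -0.575, -0.577, -0.1, 0.058]], grip_force=40)

```text
clock: 1.1
position: [0.3761, -0.2357, 0.3312]
ee_rot: [1.0, -0.026, -0.0, 0.0]
ft_force: [1.4, -1.2, -0.0]
grip_width: 0.682
```

Request:
move_arm(moves=[[0, 0, 0, 0.166, -0.36, 0, 0.058], [0, 0, 0, 0.166, -0.36, 0, 0.058], [0, 0, 0, 0.166, -0.36, 0, 0.058], [0, 0, 0, 0.166, -0.36, 0, 0.058], [0, 0, 0, 0.166, -0.36, 0, 0.058], [0, 0, 0, 0.166, -0.36, 0, 0.058], [0, 0, 0, 0.166, -0.36, 0, 0.058], [0, 0, 0, 0.166, -0.36, 0, 0.058], [0, 0, 0, 0.166, -0.36, 0, 0.058], [0, 0, 0, 0.166, -0.36, 0, 0.058]])

```text
clock: 2.1
position: [0.5621, 0.1134, 0.3304]
ee_rot: [1.0, -0.027, -0.001, -0.0]
ft_force: [0.3, -0.9, -0.5]
grip_width: 0.682
```

```bash
cat > d.py <<'E'
import sys; from h import *
o=manip.get_obs(); M=R.from_quat(o["ee_rot"]).as_matrix(); t=np.array([float(a) for a in sys.argv[1:4]])
print(o["clock"],o["position"].round(4),"toolx",M[:,0].round(4),"z",M[:,2].round(4),"shift",(M.T@(t-o["position"])).round(4),"yaw err deg",-3.3-np.degrees(np.arctan2(M[1,0],M[0,0])))
print(o["ft_force"].round(2),o["grip_width"])
E
python3 d.py .563 .1314 .122
```

```text
2.1 [0.5621 0.1134 0.3304] toolx [ 0.9985 -0.0548 -0.0019] z [-1.8e-03  7.0e-04 -1.0e+00] shift [ 0.0003 -0.0179  0.2084] yaw err deg -0.15581670203430598
[ 0.33 -0.92 -0.49] 0.6822656756711761
```

Request:
move_arm(moves=[[0, 0, 0, 0, -0.018, 0.04, 0.058], [0, 0, 0, 0, -0.018, 0.09, 0.058], [0, 0, 0, 0, -0.018, 0.13, 0.058], [0, 0, 0, 0, -0.018, 0.13, 0.058]])

```text
clock: 2.5
position: [0.5606, 0.1269, 0.1965]
ee_rot: [1.0, -0.03, -0.004, 0.002]
ft_force: [0.5, -0.9, 0.4]
grip_width: 0.681
```

```bash
python3 d.py .563 .1314 .122
python3 - <<'E'
from h import *
p=cams.camera_params("wrist");im=cams.camera("wrist");cv2.imwrite("pics/w1.png",im[:,:,::-1]);print(proj(p,[.563,.1314,.166]),proj(p,[.557,.0317,.166]))
E
```

```text
2.5 [0.5606 0.1269 0.1965] toolx [ 0.9982 -0.06   -0.0076] z [-0.0078 -0.0029 -1.    ] shift [ 0.0027 -0.0049  0.0745] yaw err deg 0.13822675318705446
[ 0.48 -0.86  0.37] 0.6806720930016203
[321.75883443 276.64598522] [321.21068724 454.51128218]
```

View pics/w1.png

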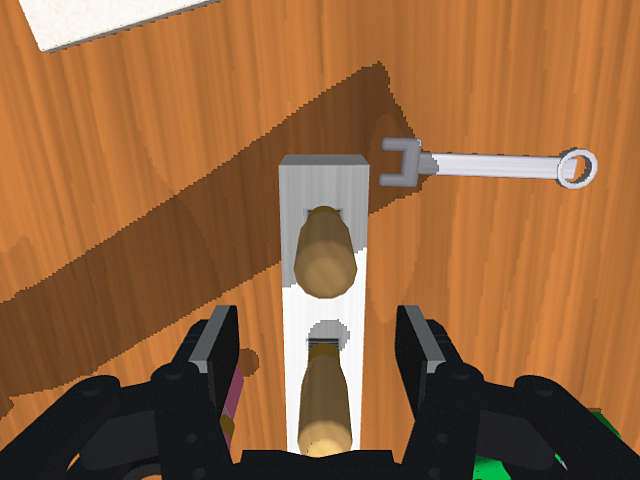

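The wrist view shows the left handle top at about (325,275), against a predicted (322,277). It is centred between the fingers, so I go down.

Request:
move_arm(moves=[[0, 0, 0, 0.001, 0, 0.04, 0.058], [0, 0, 0, 0.001, 0, 0.076, 0.058], [0, 0, 0, 0.001, 0, 0.076, 0.058], [0, 0, 0, 0.001, 0, 0.076, 0.058]])

```text
clock: 2.95
position: [0.5655, 0.1299, 0.1281]
ee_rot: [1.0, -0.029, 0.001, -0.0]
ft_force: [0.5, -0.2, 1.5]
grip_width: 0.683
```

```bash
python3 d.py .563 .1314 .122
```

```text
2.95 [0.5655 0.1299 0.1281] toolx [ 0.9983 -0.0585  0.0023] z [ 2.3e-03  3.0e-04 -1.0e+00] shift [-0.0026 -0.0014  0.0061] yaw err deg 0.05643749365593287
[ 0.48 -0.23  1.55] 0.6828315194038727
```

Request:
move_arm(moves=[[0, 0, 0, 0.008, 0, 0, 0.058], [0, 0, 0, 0.012, 0, 0, 0.058], [0, 0, 0, 0.015, 0, 0, 0.058], [0, 0, 0, 0.017, 0, 0, 0.058], [0, 0, 0, 0.017, 0, 0, 0.058], [0, 0, 0, 0.017, 0, 0, 0.058]])

```text
clock: 3.55
position: [0.5812, 0.1292, 0.1253]
ee_rot: [1.0, -0.029, 0.0, -0.0]
ft_force: [-0.2, -1.0, 1.8]
grip_width: 0.685
```

Request:
move_arm(moves=[[0, 0, 0, 0.001, 0, 0, 0.058], [0, 0, 0, 0.002, 0, 0, 0.058], [0, 0, 0, 0.002, 0, 0, 0.058]])

```text
clock: 3.85
position: [0.5824, 0.1292, 0.1252]
ee_rot: [1.0, -0.029, -0.001, 0.0]
ft_force: [-5.5, 0.1, 2.8]
grip_width: 0.679
```

Request:
move_arm(moves=[[0, 0, 0, 0.001, 0, 0, 0.058], [0, 0, 0, 0.002, 0, 0, 0.058], [0, 0, 0, 0.002, 0, 0, 0.058]])

```text
clock: 4.15
position: [0.5832, 0.1296, 0.1252]
ee_rot: [1.0, -0.028, -0.002, 0.0]
ft_force: [-12.3, 0.1, 8.4]
grip_width: 0.685
```

The left file looks firm in this direction: 12 N after about 5 mm. Now I push it back.

Request:
move_arm(moves=[[0, 0, 0, -0.02, 0, 0, 0.058], [0, 0, 0, -0.033, 0, 0, 0.058], [0, 0, 0, -0.037, 0, 0, 0.058], [0, 0, 0, -0.04, 0, 0, 0.058], [0, 0, 0, -0.042, 0, 0, 0.058], [0, 0, 0, -0.042, 0, 0, 0.058]])

```text
clock: 4.75
position: [0.5458, 0.1305, 0.1258]
ee_rot: [1.0, -0.03, 0.002, -0.0]
ft_force: [10.2, -1.1, -5.2]
grip_width: 0.68
```

Request:
move_arm(moves=[[0, 0, 0, -0.001, 0, 0, 0.058], [0, 0, 0, -0.002, 0, 0, 0.058], [0, 0, 0, -0.002, 0, 0, 0.058]])

```text
clock: 5.05
position: [0.545, 0.1303, 0.1259]
ee_rot: [1.0, -0.03, 0.003, -0.001]
ft_force: [14.9, 0.2, -6.8]
grip_width: 0.679
```

Request:
move_arm(moves=[[0, 0, 0, -0.001, 0, 0, 0.058], [0, 0, 0, -0.002, 0, 0, 0.058], [0, 0, 0, -0.002, 0, 0, 0.058]])

```text
clock: 5.35
position: [0.5443, 0.13, 0.1261]
ee_rot: [1.0, -0.03, 0.004, -0.001]
ft_force: [21.9, -1.6, -10.1]
grip_width: 0.677
```

The left file is firm: it resists at about 5 mm both ways. Next is the middle one.

Request:
move_arm(moves=[[0, 0, 0, 0.0225, 0, 0, 0.058], [0, 0, 0, 0.0225, 0, -0.05, 0.058], [0, 0, 0, 0.0225, 0, -0.075, 0.058], [0, 0, 0, 0.0225, 0.05, -0.075, 0.058], [0, 0, 0, 0.0225, 0.1, -0.075, 0.058], [0, 0, 0, 0.0225, 0.1, -0.075, 0.058], [0, 0, 0, 0.0225, 0.1, -0.05, 0.058], [0, 0, 0, 0.0225, 0.1, 0, 0.058], [0, 0, 0, 0.0225, 0.1, 0, 0.058], [0, 0, 0, 0.0225, 0.1, 0, 0.058]])

```text
clock: 6.35
position: [0.556, 0.0304, 0.1258]
ee_rot: [1.0, -0.029, -0.001, -0.0]
ft_force: [0.6, -1.1, 1.0]
grip_width: 0.678
```

```bash
python3 d.py .5574 .0317 .125
```

```text
6.35 [0.556  0.0304 0.1258] toolx [ 0.9983 -0.0575 -0.0014] z [-1.4e-03  5.0e-04 -1.0e+00] shift [ 0.0013 -0.0014  0.0008] yaw err deg -0.0009145706100368578
[ 0.63 -1.08  1.03] 0.6783552361515173
```

Request:
move_arm(moves=[[0, 0, 0, 0.01, 0, 0, 0.058], [0, 0, 0, 0.014, 0, 0, 0.058], [0, 0, 0, 0.018, 0, 0, 0.058], [0, 0, 0, 0.021, 0, 0, 0.058], [0, 0, 0, 0.021, 0, 0, 0.058], [0, 0, 0, 0.021, 0, 0, 0.058]])

```text
clock: 6.95
position: [0.5766, 0.0293, 0.1255]
ee_rot: [1.0, -0.029, -0.001, 0.0]
ft_force: [-3.9, 0.9, 4.2]
grip_width: 0.678
```

Request:
move_arm(moves=[[0, 0, 0, 0.001, 0, 0, 0.058], [0, 0, 0, 0.002, 0, 0, 0.058], [0, 0, 0, 0.002, 0, 0, 0.058]])

```text
clock: 7.25
position: [0.5774, 0.0294, 0.1254]
ee_rot: [1.0, -0.029, -0.002, 0.0]
ft_force: [-11.0, -0.7, 8.5]
grip_width: 0.678
```

Request:
move_arm(moves=[[0, 0, 0, 0.001, 0, 0, 0.058], [0, 0, 0, 0.002, 0, 0, 0.058], [0, 0, 0, 0.002, 0, 0, 0.058]])

```text
clock: 7.55
position: [0.5781, 0.0296, 0.1254]
ee_rot: [1.0, -0.028, -0.003, 0.0]
ft_force: [-18.8, 0.7, 15.0]
grip_width: 0.68
```

Request:
move_arm(moves=[[0, 0, 0, -0.02, 0, 0, 0.058], [0, 0, 0, -0.033, 0, 0, 0.058], [0, 0, 0, -0.037, 0, 0, 0.058], [0, 0, 0, -0.04, 0, 0, 0.058], [0, 0, 0, -0.042, 0, 0, 0.058], [0, 0, 0, -0.042, 0, 0, 0.058]])

```text
clock: 8.15
position: [0.5408, 0.0311, 0.126]
ee_rot: [1.0, -0.029, 0.002, -0.0]
ft_force: [6.6, 0.8, -1.1]
grip_width: 0.679
```

Request:
move_arm(moves=[[0, 0, 0, -0.001, 0, 0, 0.058], [0, 0, 0, -0.002, 0, 0, 0.058], [0, 0, 0, -0.002, 0, 0, 0.058]])

```text
clock: 8.45
position: [0.5399, 0.0311, 0.1261]
ee_rot: [1.0, -0.029, 0.003, -0.0]
ft_force: [10.9, -0.4, -4.6]
grip_width: 0.679
```

Request:
move_arm(moves=[[0, 0, 0, -0.001, 0, 0, 0.058], [0, 0, 0, -0.002, 0, 0, 0.058], [0, 0, 0, -0.002, 0, 0, 0.058]])

```text
clock: 8.75
position: [0.5391, 0.031, 0.1263]
ee_rot: [1.0, -0.029, 0.004, -0.001]
ft_force: [18.5, -0.9, -8.2]
grip_width: 0.678
```

The middle file is firm too. Now the right one.

Request:
move_arm(moves=[[0, 0, 0, 0.0225, 0, 0, 0.058], [0, 0, 0, 0.0225, 0, -0.05, 0.058], [0, 0, 0, 0.0225, 0, -0.075, 0.058], [0, 0, 0, 0.0225, 0.05, -0.075, 0.058], [0, 0, 0, 0.0225, 0.1, -0.075, 0.058], [0, 0, 0, 0.0225, 0.1, -0.075, 0.058], [0, 0, 0, 0.0225, 0.1, -0.05, 0.058], [0, 0, 0, 0.0225, 0.1, 0, 0.058], [0, 0, 0, 0.0225, 0.1, 0, 0.058], [0, 0, 0, 0.0225, 0.1, 0, 0.058]])

```text
clock: 9.75
position: [0.5517, -0.0693, 0.1257]
ee_rot: [1.0, -0.029, -0.001, -0.0]
ft_force: [0.5, 0.5, 0.5]
grip_width: 0.678
```

```bash
python3 d.py .5518 -.068 .125
```

```text
9.75 [ 0.5517 -0.0693  0.1257] toolx [ 0.9983 -0.0574 -0.0016] z [-1.5e-03  8.0e-04 -1.0e+00] shift [ 0.0001 -0.0013  0.0007] yaw err deg -0.009161496000806402
[0.52 0.47 0.53] 0.6784299600228959
```

Request:
move_arm(moves=[[0, 0, 0, 0.01, 0, 0, 0.058], [0, 0, 0, 0.014, 0, 0, 0.058], [0, 0, 0, 0.017, 0, 0, 0.058], [0, 0, 0, 0.019, 0, 0, 0.058], [0, 0, 0, 0.019, 0, 0, 0.058], [0, 0, 0, 0.019, 0, 0, 0.058]])

```text
clock: 10.35
position: [0.5706, -0.0707, 0.1254]
ee_rot: [1.0, -0.029, -0.0, 0.0]
ft_force: [-0.5, -0.5, -0.1]
grip_width: 0.679
```

Request:
move_arm(moves=[[0, 0, 0, 0.001, 0, 0, 0.058], [0, 0, 0, 0.003, 0, 0, 0.058], [0, 0, 0, 0.003, 0, 0, 0.058]])

```text
clock: 10.65
position: [0.5739, -0.0709, 0.1253]
ee_rot: [1.0, -0.029, 0.0, 0.0]
ft_force: [0.2, 0.2, 0.6]
grip_width: 0.679
```

Request:
move_arm(moves=[[0, 0, 0, 0.001, 0, 0, 0.058], [0, 0, 0, 0.003, 0, 0, 0.058], [0, 0, 0, 0.003, 0, 0, 0.058]])

```text
clock: 10.95
position: [0.5769, -0.071, 0.1253]
ee_rot: [1.0, -0.029, 0.0, 0.0]
ft_force: [0.4, -0.3, 1.0]
grip_width: 0.676
```

The right handle gives about 11 mm with no resistance, so it is the loose one. I rock it back.

Request:
move_arm(moves=[[0, 0, 0, -0.02, 0, 0, 0.058], [0, 0, 0, -0.036, 0, 0, 0.058], [0, 0, 0, -0.041, 0, 0, 0.058], [0, 0, 0, -0.045, 0, 0, 0.058], [0, 0, 0, -0.048, 0, 0, 0.058], [0, 0, 0, -0.048, 0, 0, 0.058], [0, 0, 0, -0.048, 0, 0, 0.058]])

```text
clock: 11.65
position: [0.5292, -0.0683, 0.1254]
ee_rot: [1.0, -0.029, 0.0, -0.0]
ft_force: [0.4, 0.1, 0.2]
grip_width: 0.679
```

```bash
python3 d.py .5518 -.068 .125
```

```text
11.65 [ 0.5292 -0.0683  0.1254] toolx [ 9.983e-01 -5.770e-02  4.000e-04] z [ 4.e-04  1.e-04 -1.e+00] shift [ 0.0226 -0.0016  0.0004] yaw err deg 0.01031338349142219
[0.39 0.05 0.18] 0.679295806102142
```

The right handle rocks freely both ways. I centre on it and grip.

Request:
move_arm(moves=[[0, 0, 0, 0.0225, -0.0015, 0, 0.058], [0, 0, 0, 0.0225, -0.0015, 0, 0.058], [0, 0, 0, 0.0225, -0.0015, 0, 0.058], [0, 0, 0, 0.0225, -0.0015, 0, 0.02], [0, 0, 0, 0.0225, -0.0015, 0, 0.02], [0, 0, 0, 0.0225, -0.0015, 0, 0.02], [0, 0, 0, 0.0225, -0.0015, 0, 0.02], [0, 0, 0, 0.0225, -0.0015, 0, 0.02], [0, 0, 0, 0.0225, -0.0015, 0, 0.02]], grip_force=60)

```text
clock: 12.55
position: [0.5514, -0.0681, 0.1255]
ee_rot: [1.0, -0.029, 0.0, 0.0]
ft_force: [-0.3, 0.5, 2.2]
grip_width: 0.332
```

```bash
python3 d.py .5518 -.068 .125
```

```text
12.55 [ 0.5514 -0.0681  0.1255] toolx [ 9.983e-01 -5.770e-02  4.000e-04] z [ 4.e-04 -2.e-04 -1.e+00] shift [ 0.0003 -0.0001  0.0005] yaw err deg 0.004945076317926844
[-0.27  0.49  2.2 ] 0.3320709254568841
```

The grip width is about 28 mm on the 30 mm handle. Now I lift straight up.

Request:
move_arm(moves=[[0, 0, 0, 0, 0, -0.01, 0.02], [0, 0, 0, 0, 0, -0.03, 0.02], [0, 0, 0, 0, 0, -0.05, 0.02], [0, 0, 0, 0, 0, -0.07, 0.02], [0, 0, 0, 0, 0, -0.1, 0.02], [0, 0, 0, 0, 0, -0.13, 0.02], [0, 0, 0, 0, 0, -0.15, 0.02], [0, 0, 0, 0, 0, -0.15, 0.02], [0, 0, 0, 0, 0, -0.15, 0.02]])

```text
clock: 13.45
position: [0.5511, -0.068, 0.275]
ee_rot: [1.0, -0.029, -0.0, 0.0]
ft_force: [-0.7, -0.1, -3.1]
grip_width: 0.334
```

```bash
python3 d.py .479 -.330 .27
python3 - <<'E'
from h import *
im=cams.camera("scene")[:,:,::-1]; cv2.imwrite("pics/s2.png",cv2.resize(im[60:320,220:480],None,fx=2.2,fy=2.2,interpolation=cv2.INTER_CUBIC))
E
```

```text
13.45 [ 0.5511 -0.068   0.275 ] toolx [ 9.983e-01 -5.760e-02 -3.000e-04] z [-3.e-04 -2.e-04 -1.e+00] shift [-0.0568  0.2657  0.0051] yaw err deg 0.004474322129850439
[-0.7  -0.13 -3.13] 0.3343492315200443
```

View pics/s2.png

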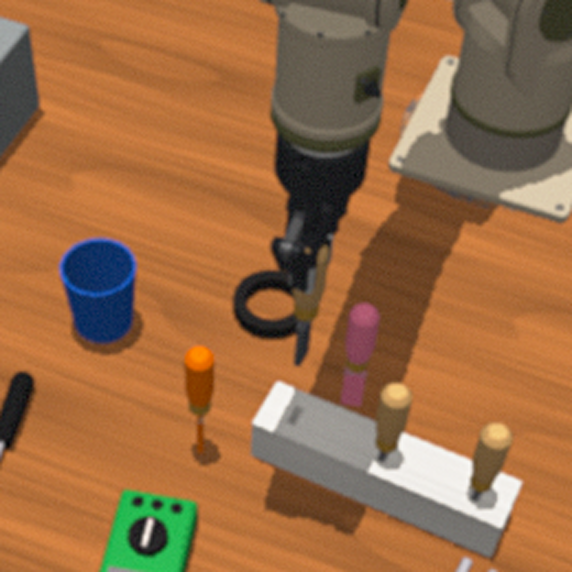

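The scene view shows the right slot empty at about (295,415) and the file held upright and clear. The other two files are still in the rack. Moving over the cup.

Request:
move_arm(moves=[[0, 0, 0, -0.006, 0.03, 0, 0.02], [0, 0, 0, -0.014, 0.065, 0, 0.02], [0, 0, 0, -0.022, 0.1, 0, 0.02], [0, 0, 0, -0.03, 0.14, 0, 0.02], [0, 0, 0, -0.038, 0.18, 0, 0.02], [0, 0, 0, -0.047, 0.22, 0, 0.02], [0, 0, 0, -0.053, 0.25, 0, 0.02], [0, 0, 0, -0.057, 0.266, 0, 0.02], [0, 0, 0, -0.057, 0.266, 0, 0.02], [0, 0, 0, -0.057, 0.266, 0, 0.02]])

```text
clock: 14.5
position: [0.4795, -0.3288, 0.2747]
ee_rot: [1.0, -0.028, -0.0, -0.001]
ft_force: [-0.1, 0.7, -1.5]
grip_width: 0.335
```

```bash
python3 d.py .479 -.330 .131
python3 - <<'E'
from h import *
T=cams.camera("top")[:,:,::-1];S=cams.camera("scene")[:,:,::-1]
f=lambda i:cv2.resize(i,(390,390),interpolation=cv2.INTER_CUBIC)
cv2.imwrite("pics/s3.png",np.hstack([f(T[210:340,340:470]),f(S[110:240,200:330])]))
E
```

```text
14.5 [ 0.4795 -0.3288  0.2747] toolx [ 9.984e-01 -5.640e-02 -5.000e-04] z [-4.0e-04  1.5e-03 -1.0e+00] shift [-0.0004  0.0014  0.1437] yaw err deg -0.06676350515244156
[-0.05  0.71 -1.53] 0.3347639773812935
```

View pics/s3.png

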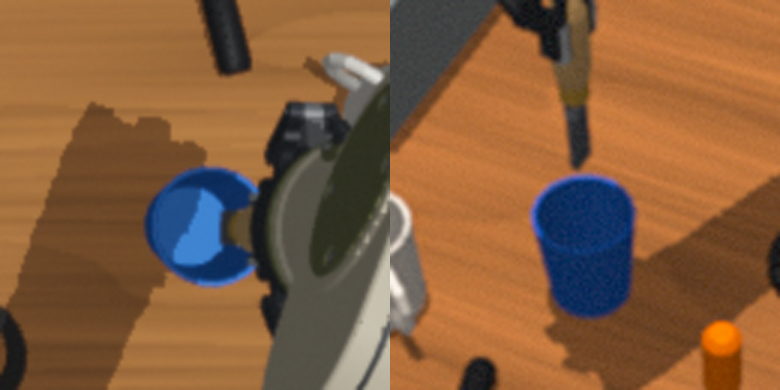

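The file hangs over the cup. Its blade tip is at scene pixel (263,165), and the cup rim is below it. A quick ray check before lowering.

Run:
```python
from h import *
p=cams.camera_params("scene"); print(onz(p,263.3,165,.156).round(3), proj(p,[.4795,-.3288,.156]).round(1))
```

```text
[ 0.487 -0.326  0.156] [263.7 162.5]
```

Request:
move_arm(moves=[[0, 0, 0, 0, 0.001, 0.03, 0.02], [0, 0, 0, 0, 0.001, 0.045, 0.02], [0, 0, 0, 0, 0.001, 0.045, 0.02]])

```text
clock: 14.9
position: [0.4782, -0.3298, 0.228]
ee_rot: [1.0, -0.028, -0.002, -0.001]
ft_force: [-0.6, 0.5, -1.6]
grip_width: 0.334
```

The tip ray agrees to within a few mm, with part of that from the blade width. I lower it.

Request:
move_arm(moves=[[0, 0, 0, 0, 0, 0.02, 0.02], [0, 0, 0, 0, 0, 0.04, 0.02], [0, 0, 0, 0, 0, 0.06, 0.02], [0, 0, 0, 0, 0, 0.08, 0.02], [0, 0, 0, 0, 0, 0.09, 0.02], [0, 0, 0, 0, 0, 0.092, 0.02], [0, 0, 0, 0, 0, 0.092, 0.02], [0, 0, 0, 0, 0, 0.092, 0.02]])

```text
clock: 15.7
position: [0.4797, -0.3316, 0.1396]
ee_rot: [1.0, -0.029, 0.001, 0.001]
ft_force: [-0.1, -0.7, -1.7]
grip_width: 0.332
```

```bash
python3 d.py .479 -.330 .129
python3 - <<'E'
from h import *
S=cams.camera("scene")[:,:,::-1]
cv2.imwrite("pics/s4.png",cv2.resize(S[110:240,200:330],(520,520),interpolation=cv2.INTER_CUBIC))
E
```

```text
15.7 [ 0.4797 -0.3316  0.1396] toolx [ 0.9983 -0.0576  0.0015] z [ 0.0014 -0.0011 -1.    ] shift [-0.0008 -0.0015  0.0106] yaw err deg -0.0001353625940558878
[-0.07 -0.73 -1.75] 0.33214245929391284
```

View pics/s4.png

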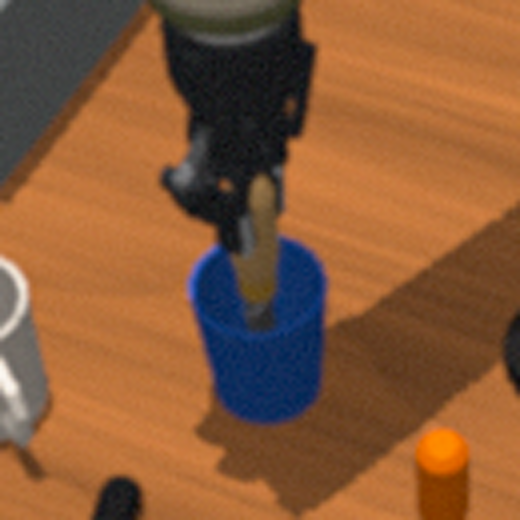

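The blade is inside the upright cup, about 15 mm off the floor. I lower it another 10 mm, then hold.

Request:
move_arm(moves=[[0, 0, 0, 0, 0, 0.004, 0.02], [0, 0, 0, 0, 0, 0.008, 0.02], [0, 0, 0, 0, 0, 0.01, 0.02], [0, 0, 0, 0, 0, 0.01, 0.02], [0, 0, 0, 0, 0, 0.01, 0.02]])

```text
clock: 16.25
position: [0.479, -0.3313, 0.1283]
ee_rot: [1.0, -0.029, -0.0, -0.0]
ft_force: [-0.6, 0.4, -0.5]
grip_width: 0.329
```

Now I release. The fingertips are at 0.128, above the rim at 0.095.

Request:
move_arm(moves=[[0, 0, 0, 0, 0, 0, 0.04], [0, 0, 0, 0, 0, 0, 0.05], [0, 0, 0, 0, 0, 0, 0.07], [0, 0, 0, 0, 0, 0, 0.08], [0, 0, 0, 0, 0, 0, 0.08], [0, 0, 0, 0, 0, 0, 0.08], [0, 0, 0, 0, 0, 0, 0.08]])

```text
clock: 16.95
position: [0.479, -0.3313, 0.1283]
ee_rot: [1.0, -0.029, 0.0, 0.0]
ft_force: [0.7, -1.0, -0.3]
grip_width: 0.934
```

```bash
python3 d.py .479 -.330 .25
python3 - <<'E'
from h import *
S=cams.camera("scene")[:,:,::-1]
cv2.imwrite("pics/s5.png",cv2.resize(S[110:240,200:330],(520,520),interpolation=cv2.INTER_CUBIC))
E
```

```text
16.95 [ 0.479  -0.3313  0.1283] toolx [ 9.983e-01 -5.770e-02  1.000e-04] z [ 1.e-04 -1.e-04 -1.e+00] shift [-1.000e-04 -1.300e-03 -1.217e-01] yaw err deg 0.007240994660786981
[ 0.68 -1.03 -0.26] 0.9342077402148629
```

View pics/s5.png

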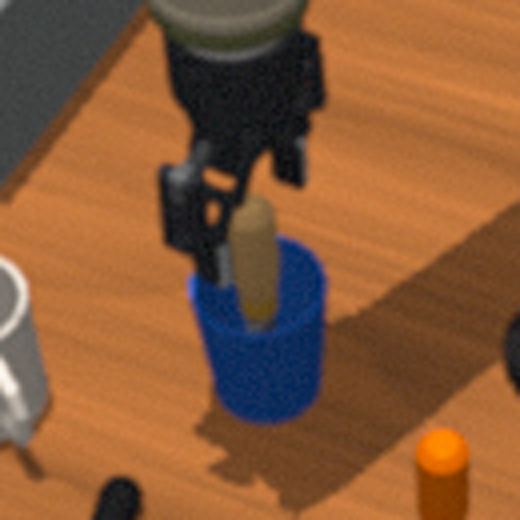

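The file stands free between the open fingers and the cup is upright. I raise the gripper straight up.

Request:
move_arm(moves=[[0, 0, 0, 0, 0, -0.01, 0.08], [0, 0, 0, 0, 0, -0.03, 0.08], [0, 0, 0, 0, 0, -0.06, 0.08], [0, 0, 0, 0, 0, -0.1, 0.08], [0, 0, 0, 0, 0, -0.14, 0.08], [0, 0, 0, 0, 0, -0.18, 0.08], [0, 0, 0, 0, 0, -0.18, 0.08], [0, 0, 0, 0, 0, -0.18, 0.08], [0, 0, 0, 0, 0, -0.18, 0.08], [0, 0, 0, 0, 0, -0.18, 0.08]])

```text
clock: 18.0
position: [0.4786, -0.3311, 0.3072]
ee_rot: [1.0, -0.029, -0.001, -0.001]
ft_force: [-0.3, 0.5, 0.6]
grip_width: 0.936
```

```bash
python3 d.py .479 -.330 .25
python3 - <<'E'
from h import *
S=cams.camera("scene")[:,:,::-1]
cv2.imwrite("pics/s6.png",cv2.resize(S[100:390,150:470],None,fx=2,fy=2,interpolation=cv2.INTER_CUBIC))
E
```

```text
18.0 [ 0.4786 -0.3311  0.3072] toolx [ 0.9983 -0.0577 -0.0016] z [-0.0015  0.0011 -1.    ] shift [ 0.0005 -0.0011  0.0572] yaw err deg 0.005580075211497615
[-0.28  0.54  0.64] 0.9362686365290939
```

View pics/s6.png

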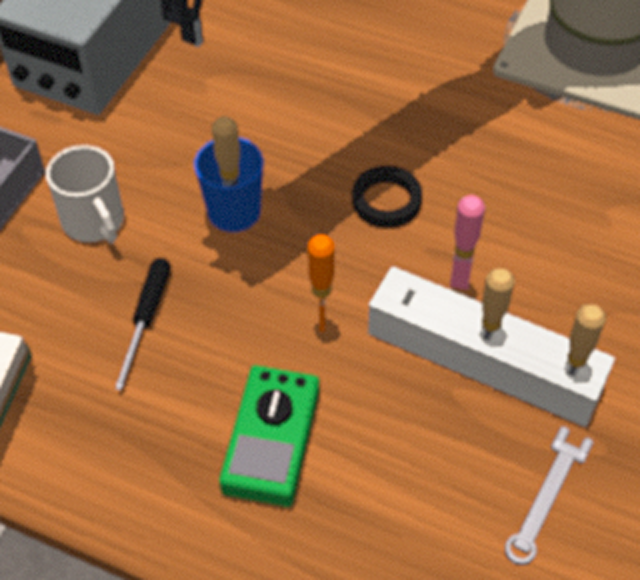

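The file rests in the upright cup, the right slot is empty, both firm files are in place and nothing else has moved. The gripper is well clear, so I hand in.

```bash
python3 -c "
from workcell import manip
print(manip.hand_in(), manip.get_obs()['clock'])"
```

```text
the job is handed in; nothing more can be done
the job is handed in; nothing more can be done
```

The loose file was the right one, and it now stands in the pencil cup. I handed the job in at about 18 s of the 72 s allowed.

- **Finding it:** I wiggled each handle away from the robot and then back, from left to right. The left and middle files gave about 4 to 5 mm and then resisted with 10 to 20 N. The right handle moved about 9 to 11 mm each way with no force I could measure.
- **Placing it:** I gripped the right handle, lifted the file straight out and lowered it into the cup. By my estimate the blade was 4 to 5 mm above the cup floor when I let go.
- **Last checks:** In the last scene picture the file is in the upright cup and both firm files are in their slots. The other things on the bench look where they were. The gripper is about 0.14 m above the file's top, with wrist force at noise level.

No check failed. Before lowering, the camera ray to the blade tip differed from the expected tip position by about 8 mm, well inside the cup mouth. Part of that is the blade's width. I judged the final state from pictures only; I did not measure the end poses.

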